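Swing out the hanger arm and hang up the cordless drill

TASK

Push the yellow swing arm of the tool hanger round until it rests against its stop, then hang the cordless drill on the arm's hook by the wire bail on its motor housing. The bail sits behind the drill's balance point, so let the hook take the weight while you still hold the drill and ease it down to its nose-low hanging attitude before you let go: it must not swing freely or drop once released. Leave it hanging still with the arm at its stop, and do not shift anything else on the bench.

Things in the scene. Friction and masses are not known exactly. Their poses are not given: they have to be found in the camera images.
- swing_arm (a joint): Arm heading about its vertical pivot: 0 = against the stop; grows anticlockwise seen from above, to 1.75 rad. Stiff friction pivot: stays where it is left; about 6 N at bar_mid moves it. The arm is a yellow flat steel bar, 206 mm long from the pivot, 30 mm wide, 8 mm thick, its faces horizontal, 306 to 314 mm above the bench.
- hanger: Fixed tool hanger: grey foot plate 110 x 110 x 10 mm, steel post of 28 mm diameter that carries the arm's pivot; highest part 330 mm. Origin: on the bench surface on the pivot axis. With the joint at 0 the arm points along the hanger's own +y, and the stop pin is on the arm's +x side near the pivot.
- bar_mid (a point): Point on the centre line of the flat bar, 130 mm from the pivot axis, 310 mm above the bench; moves with the arm. Half the bar's width is 15 mm.
- hook_seat (a point): Top of the 8 mm hook wire at its lowest point, where the bail must rest; 262 mm above the bench, 215 mm from the pivot axis along the arm. The hook's shank comes down from the bar's end 198 mm from the axis, the wire runs outward and turns up to a tip 232 mm from the axis, 16 mm above the seat. It opens away from the post with nothing above the seat: the bail goes over the tip, then down.
- drill: Loose cordless drill, black with dark red, 0.64-0.86 kg, standing on its foot (82 x 68 x 42 mm). Origin: centre of the foot's underside; x to the chuck, z up. Barrel along x, axis 145 mm up: motor housing 52 mm diameter x = -82 to 8, gearbox 52 x 52 mm x = 6 to 66, chuck to x = 115. Handle below x = 0. Balance point x = 12, z = 89 mm: hung by the bail's peak it rests nose-low by about 0.43 rad.
- bail_top (a point): Underside of the peak of the wire bail, which must rest on the hook's seat: x = -45, y = 0, z = 212 mm in the drill's frame. The bail is a closed arch of 6 mm steel wire in the drill's xz plane, standing on the motor housing from x = -74 to -16 mm; its opening is 41 mm high below the peak.
- grip_panel (a point): Centre of the gearbox with its flat sides, the place to grip the drill across its 52 mm width from above: x = 36, y = 0, z = 145 mm in the drill's frame.
- pack_a: Bystander: spare battery pack, black with dark red latches, foot 82 x 68 x 42 mm with a tower to 104 mm height. Origin: centre of its underside.
- pack_b: Bystander: a second battery pack like pack_a.
- spray_can: Bystander: blue and white spray can with red cap, 48 mm diameter, 132 mm high. Origin: centre of its underside.
- old_drill: Bystander: worn drill without battery lying on its side, about 200 x 130 x 54 mm. Origin: on the bench below its handle's root, 30 mm from the barrel axis; its x runs along the barrel to the chuck, the handle sticks out along its y.
- bit_case: Bystander: flat green case 125 (x) x 85 (y) x 22 mm, often below the hook. Origin: centre of its underside.
- screwdriver: Bystander: orange screwdriver 190 mm long lying along its x, about 30 mm high.
- parts_tray: Bystander: grey open tray 130 (x) x 90 (y) x 28 mm. Origin: centre of its underside.
- charger: Fixed battery charger, black, 190 (x) x 120 (y) mm, 104 mm high with the pack plugged into it. Origin: centre of its underside.
There are look-alikes about, which are no part of the job. Leave any pink look-alike of the drill alone.

How it is judged:
By the outcome, as a careful person would: the job done as asked, in the order asked, and still so for the second after the job is handed in, with the robot touching nothing.
It also fails if it takes over 72 s, if anything falls off the work surface, if the arm or the gripper's body presses on something with over 40 N, if the wrist force passes 120 N, or if a joint passes its speed limit or range.

ROBOT

A 6-joint arm with a two-finger parallel gripper is mounted at the origin on the work surface. World frame = base frame: x ahead of the robot, y to its left, z up, the work surface at z = 0. Lengths are in m, angles in rad, forces in N, time in s.
With the tool pointing down it reaches from about 0.15 to 0.775 m from the base axis. Payload 6.1 kg.
Tool frame: the origin (TCP) lies at the very end of the fingers, on their centre line; the grasp point (between the pads) lies 19 mm behind it; z points along the fingers, y is the line along which they close (so a half turn about z gives the same grasp; the last joint's range is limited). The gripper opens to 85 mm and grips with 20 to 120 N. Pads are 22 mm wide; open, the fingers measure 114 mm over their backs; the gripper's body (76 mm by 85 mm) begins 54 mm behind the grasp point. The pads swing forward as they close: fully open they stand 13 mm farther back than shut.
Start: joints at [1.321, 0.126, -0.04, 1.405, 0, 1.571], TCP at [0.13, 0.509, 0.231] pointing down, gripper open.
Joint ranges: [-2.72, 2.72], [-0.95, 1.95], [-1.27, 1.35], [-1.78, 2.02], [-1.46, 1.47], [-3.14, 3.14]. Speed limits (rad/s): [2.39, 2.39, 3.01, 3.14, 3.14, 3.14].

INTERFACE

Orientations are given as a unit quaternion [x, y, z, w].
In Python, from workcell import robot gives the robot as it stands.
- The arm moves only by the tool jog_arm, never from a script. Its argument "rows" is a list of rows, each a list of 3 entries, a list of its own where there are three numbers: the shift along the tool's x, y, z in cm, then the turn about the tool's z in rad, then the opening, from 0 (shut) to 1 (fully open). In form: [[[dx, dy, dz], yaw, claw], ...]. A call has 1 to 20 rows; each row shifts and turns the commanded pose from where the row before left it, along the tool's axes as they then stand; what a row does not reach is not made up. A row lasts 1/10 s, in which the tool goes at most 50 mm and 8.59 degrees, less where a joint would pass 70% of its speed; a pose out of reach is approached as far as the arm can. A call with a gripper value outside its range is refused whole. The fingers move at their own pace and stop on an object; "grip_force" is the grip in N (left out, the last holds). Time passes only in rows, so rows that do not move let the fingers close. It gives the time, the measured TCP pose, the force, the opening and the grip force at its end, in the units of the state.
- robot.get_state(): the state, without advancing time (a new reading comes with each control period).
- robot.get_image(name): name is "scene" or "top"; returns the picture (384x512x3 uint8, red, green, blue); there is no depth.
- robot.camera_info(name): a dict with "K" (3x3 intrinsics, pixels), "xyz" and "orientation" of the camera in the world. Camera axes: x right, y up, looking along -z (the intrinsics and any distortion apply to the point x, -y, -z); pixel columns grow to the right and rows downward; lengths in m; the calibration is good to about 2 mm. A picture is of the moment at which its call begins. camera_info takes no time and is no camera call.
- robot.sign_off(): hands the job in; it is judged then, once.
The state is a dict: "time": time; "joints": joint angles; "qvel": joint speeds; "joint_torque": joint torques, N m; "tcp_pos": TCP position; "tcp_rot": TCP orientation; "force": force on the tool from outside, world axes, zero at the start; "ft_torque": the same for the moment, N m; "opening": finger opening in m; "finger_force": force on a finger pad.
Only numpy, scipy, OpenCV 4.12 (cv2) and the standard library are available. Lean on these libraries where they do the work, as an engineer would, in place of code of your own. Each camera call takes 0.05 s, during which the arm holds its last target. There are 200 camera calls.

## Working session

There is one attempt and no reset: what is moved stays moved. The work goes in short steps, Python scripts to look and compute and a tool call to move; the robot and the scene stay as the last step left them, time stands still between calls to the robot, and variables do not carry over. Pictures are saved under pics/ and viewed, at most 13 in all, crops included, and the job is handed in when it is done.

Besides the shell and the picture viewer there is one more tool, called after "Emit:" by a JSON object that holds its "fn" and its "kwargs", one argument or row to a line. jog_arm: Moves the arm, as the interface text tells. Its arguments: {"type":"object","properties":{"rows":{"type":"array"},"grip_force":{"type":"number"}},"required":["rows"]}

```bash
mkdir -p pics; cat > h.py <<'E'
import numpy as np, cv2
from scipy.spatial.transform import Rotation as R
from workcell import robot
def grab(n,f=None):
    im=robot.get_image(n)
    if f: cv2.imwrite('pics/'+f,im[:,:,::-1])
    return im
def ray(n,u,v):
    c=robot.camera_info(n);K=np.array(c['K']);d=np.linalg.inv(K)@[u,v,1]
    d=np.array([d[0],-d[1],-d[2]]);return np.array(c['xyz']),R.from_quat(c['orientation']).as_matrix()@d
def onz(n,u,v,z):
    o,d=ray(n,u,v);return o+d*(z-o[2])/d[2]
def proj(n,p):
    c=robot.camera_info(n);K=np.array(c['K']);q=R.from_quat(c['orientation']).as_matrix().T@(np.array(p)-c['xyz'])
    q=K@[q[0],-q[1],-q[2]];return q[:2]/q[2]
def tri(a,b):
    o1,d1=ray('top',*a);o2,d2=ray('scene',*b)
    s=np.linalg.lstsq(np.c_[d1,-d2],o2-o1,rcond=None)[0]
    p,q=o1+s[0]*d1,o2+s[1]*d2;return (p+q)/2,np.linalg.norm(p-q)
E
python3 - <<'E'
from h import *
a=grab('top','t0.png');b=grab('scene','s0.png')
for n in('top','scene'):print(robot.camera_info(n))
print(robot.get_state())
E
```

```text
{'K': array([[369.85518258,   0.        , 251.87831832],
       [  0.        , 369.85518258, 185.33190146],
       [  0.        ,   0.        ,   1.        ]]), 'xyz': array([0.38486353, 0.0719892 , 1.21276374]), 'orientation': array([-0.05589955,  0.05484512,  0.71143162, -0.69837834])}
{'K': array([[383.62536014,   0.        , 257.1824595 ],
       [  0.        , 383.62536014, 193.03138538],
       [  0.        ,   0.        ,   1.        ]]), 'xyz': array([ 1.3886201 , -0.23073569,  1.12373134]), 'orientation': array([0.31308067, 0.21688478, 0.54245807, 0.74878617])}
{'time': 0.1, 'joints': array([ 1.32100450e+00,  1.26330801e-01, -4.04782416e-02,  1.40539790e+00,
        1.94306886e-05,  1.57076579e+00]), 'qvel': array([ 0.00029373,  0.00015417,  0.00318594, -0.00037875, -0.00056719,
       -0.00093945]), 'joint_torque': array([ 1.65779857e-03, -4.36904097e+01,  3.53606844e+01,  1.37018587e-02,
       -1.71737560e-05,  2.72364531e-06]), 'tcp_pos': array([0.129688  , 0.50836401, 0.23061367]), 'tcp_rot': array([ 1.24556285e-01,  9.92212293e-01, -6.98601079e-04, -9.75114203e-05]), 'force': array([ 0.23105979, -0.18851479, -0.37027817]), 'ft_torque': array([-0.02970253, -0.01324701,  0.01223772]), 'finger_force': 0.0, 'opening': 0.08577006110852455}
```

View pics/t0.png

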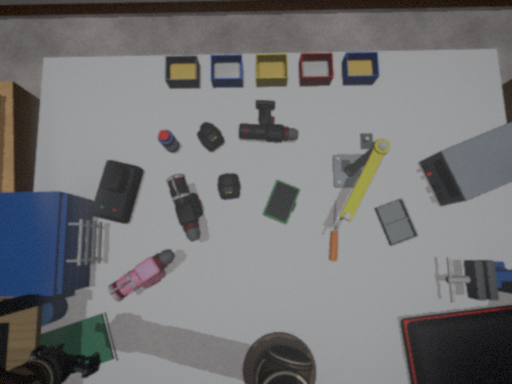

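View pics/s0.png

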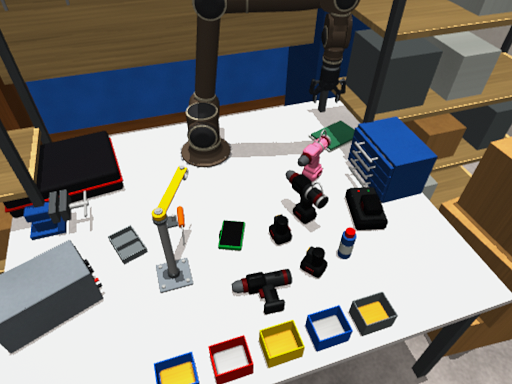

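The top view shows, as candidates for the drill:
- The standing black/red drill at (187,208), with its chuck toward (193,235). This one matches the description.
- The old drill lying at (268,130).
- The pink look-alike at (143,275).
- The packs at (210,136) and (228,186), and the charger at (118,190).

The hanger's pivot is at (381,146) and its arm end is at (346,218). I'll check the choice with close crops.

```bash
python3 - <<'E'
import cv2,numpy as np
t=cv2.imread('pics/t0.png');s=cv2.imread('pics/s0.png')
def c(i,x,y,w,h):return cv2.resize(i[y:y+h,x:x+w],(400,300),interpolation=cv2.INTER_CUBIC)
o=np.vstack([np.hstack([c(t,150,165,100,75),c(s,270,155,100,75)]),np.hstack([c(t,312,125,100,75),c(s,125,160,100,75)])])
cv2.imwrite('pics/c0.png',o)
E
```

```text
(no output)
```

View pics/c0.png

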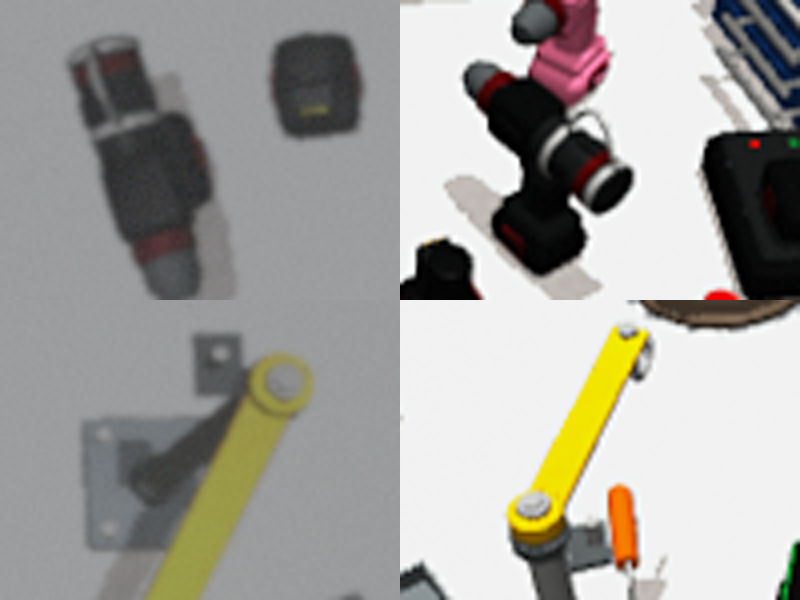

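The upper crops show the black/red standing drill. Its bail peaks at about scene (317,183), its chuck points away from the scene camera, and it stands clear of the pink one. The lower crops show the stop bracket and pin left of the pivot at about top (367,139), so the arm must turn clockwise toward world +y.

```bash
python3 - <<'E'
from h import *
t=cv2.imread('pics/t0.png');s=cv2.imread('pics/s0.png')
for n,i,r in(('top',t,(320,130,400,235)),('scene',s,(145,160,195,230))):
    hsv=cv2.cvtColor(i,cv2.COLOR_BGR2HSV);m=cv2.inRange(hsv,(22,120,60),(35,255,255));k=np.zeros_like(m);k[r[1]:r[3],r[0]:r[2]]=1
    m=m*k;c=max(cv2.findContours(m,0,2)[0],key=cv2.contourArea);b=cv2.boxPoints(cv2.minAreaRect(c))
    w=[onz(n,*p,.314)[:2] for p in b];print(n,b.round(1).tolist(),np.round(w,4).tolist())
print('piv',tri((383.3,145.3),(258/2+4+125/1-125,160+205/4)))
print('piv top z.33',onz('top',383.3,145.3,.325),'scene',onz('scene',125+135/4,160+205/4,.325))
for p in((333,154.5),(333.5,187.5),(353,187.5)):print('plate',onz('top',*p,.01))
print('pin',tri((367,138.5),(173,219)))
o=np.hstack([cv2.resize(t[170:245,160:210],(400,600),interpolation=3),cv2.resize(s[160:235,285:335],(400,600),interpolation=3)])
o=np.clip(o*1.0*np.where(np.arange(800)<400,1.5,1)[None,:,None],0,255).astype(np.uint8)
cv2.imwrite('pics/c1.png',o)
E
```

```text
top [[341.0, 215.0], [376.8999938964844, 139.0], [389.3999938964844, 144.89999389648438], [353.5, 220.89999389648438]] [[0.45, -0.143], [0.6387, -0.2435], [0.6228, -0.2737], [0.4351, -0.1724]]
scene [[149.89999389648438, 214.60000610351562], [179.3000030517578, 164.10000610351562], [189.89999389648438, 170.1999969482422], [160.5, 220.8000030517578]] [[0.6202, -0.2777], [0.4314, -0.1605], [0.4706, -0.1342], [0.652, -0.253]]
piv (array([ 0.61630694, -0.28910303,  0.3219423 ]), np.float64(0.06444622899732587))
piv top z.33 [ 0.6191965  -0.25432779  0.325     ] scene [ 0.62555439 -0.25207354  0.325     ]
plate [ 0.6739834  -0.20028762  0.01      ]
plate [ 0.5627537  -0.19608727  0.01      ]
plate [ 0.56155397 -0.26012418  0.01      ]
pin (array([ 0.64423854, -0.22076633,  0.30196544]), np.float64(0.0038851492417384618))
```

View pics/c1.png

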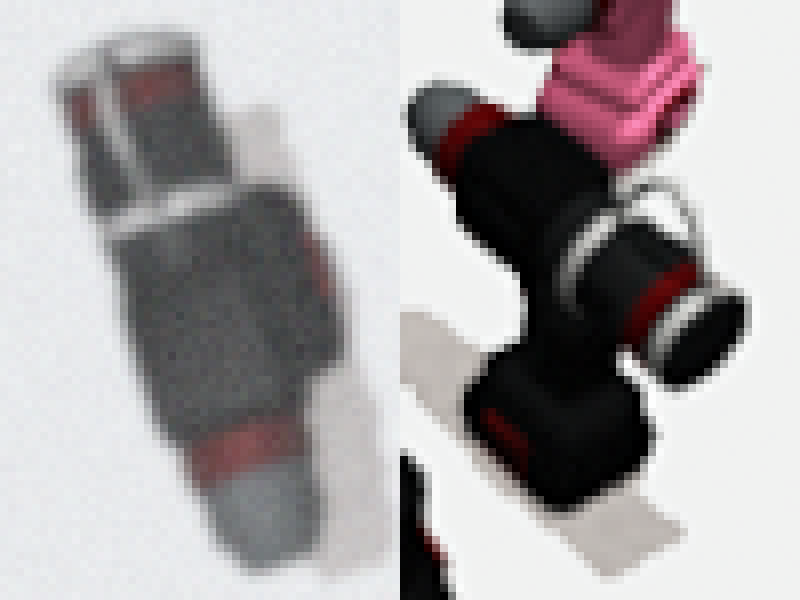

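The crop shows the drill's barrel running from about (176.5,178) to the chuck tip at (194.5,241) in the top view. The gearbox front is at about (190.5,223.5), and the bail peak is at scene (316.9,182.3).

```bash
python3 - <<'E'
from h import *
f=lambda a,b,z:onz('top',160+a/8,170+b/8,z)
h=f(135,102,.145);r=f(250,450,.145);c=f(278,550,.145);g=f(244,428,.145)
for n,p in(('house',h),('ring',r),('chuck',c),('gbfront',g)):print(n,p.round(4))
print('bail',onz('scene',316.9,182.3,.217).round(4), f(95,50,.19),f(150,195,.19))
for e in (r,c):
    d=(e-h)[:2];print(np.degrees(np.arctan2(d[1],d[0])))
# hypothesis check
for yaw in(-2.75,-2.8,-2.85,-2.9):
    u=np.array([np.cos(yaw),np.sin(yaw)]);o=g[:2]-.066*u
    for n,x,z in(('bail',-45,215),('tip',115,145),('rear',-82,145)):print(yaw,n,proj('scene',[*(o+x/1000*u),z/1000]).round(1),(8*(proj('top',[*(o+x/1000*u),z/1000])-[160,170])).round(0))
E
```

```text
house [0.5654 0.2915 0.145 ]
ring [0.4379 0.2484 0.145 ]
chuck [0.4021 0.2382 0.145 ]
gbfront [0.4458 0.2506 0.145 ]
bail [0.5529 0.2796 0.217 ] [0.57661669 0.29651902 0.19      ] [0.52482604 0.27652851 0.19      ]
-161.35741406503735
-161.92398438273642
-2.75 bail [319.8 181.1] [ 88. 118.]
-2.75 tip [286.2 172.3] [295. 554.]
-2.75 rear [325.  200.9] [93. 57.]
-2.8 bail [318.7 181.7] [103. 112.]
-2.8 tip [286.7 172. ] [289. 557.]
-2.8 rear [323.5 201.9] [112.  49.]
-2.85 bail [317.5 182.4] [119. 107.]
-2.85 tip [287.2 171.7] [282. 559.]
-2.85 rear [322.  202.8] [131.  43.]
-2.9 bail [316.3 183. ] [135. 102.]
-2.9 tip [287.7 171.5] [276. 561.]
-2.9 rear [320.4 203.6] [151.  37.]
```

Emit:
{"fn": "jog_arm", "kwargs": {
  "rows": [
    [[0, 0, -4.5], -0.125, 0],
    [[0, 0, -4.5], -0.125, 0],
    [[0, 0, -4.5], 0, 0],
    [[-1.9, -4.2, 0], 0, 0],
    [[-1.9, -4.2, 0], 0, 0],
    [[-1.9, -4.2, 0], 0, 0],
    [[-1.9, -4.2, 0], 0, 0],
    [[-1.9, -4.2, 0], 0, 0],
    [[-1.9, -4.2, 0], 0, 0],
    [[-1.9, -4.2, 0], 0, 0],
    [[-1.9, -4.2, 0], 0, 0],
    [[-1.9, -4.2, 0], 0, 0],
    [[-1.9, -4.2, 0], 0, 0],
    [[-1.9, -4.2, 0], 0, 0],
    [[-1.9, -4.2, 0], 0, 0],
    [[-1.9, -4.2, 0], 0, 0],
    [[-1.9, -4.2, 0], 0, 0],
    [[-1.9, -4.2, 0], 0, 0],
    [[-1.9, -4.2, 0], 0, 0],
    [[-1.9, -4.2, 0], 0, 0]
  ]
}}

```text
time: 2.1
tcp_pos: [0.4532, -0.2073, 0.366]
tcp_rot: [0.0, 1.0, 0.0, -0.0]
force: [0.6, 0.9, -0.4]
opening: 0.0001
finger_force: 0.0
```

Emit:
{"fn": "jog_arm", "kwargs": {
  "rows": [
    [[-1.2, -2.2, 0], 0, 0],
    [[-1.1, -2.0, 0], 0, 0],
    [[0, 0, 3.5], 0, 0],
    [[0, 0, 4.5], 0, 0],
    [[0, 0, 0], 0, 0]
  ]
}}

```text
time: 2.6
tcp_pos: [0.4718, -0.2453, 0.2776]
tcp_rot: [0.0, 1.0, 0.004, -0.007]
force: [-0.9, 0.1, -0.7]
opening: -0.0002
finger_force: 0.0
```

```bash
python3 - <<'E'
import numpy as np
P=np.array([.619,-.254]);off=.029;prev=None
for h in np.radians([152,146,140,134,128,122,116,110,104,98,92,88]):
    n=np.array([np.sin(h),-np.cos(h)]);q=P+.13*np.array([np.cos(h),np.sin(h)])-off*n
    if prev is not None:print(np.degrees(h).round(),q.round(4),'jog',(-100*(q-prev)[0]).round(2),(100*(q-prev)[1]).round(2))
    else:print(q)
    prev=q
E
```

```text
[ 0.49060214 -0.21857418]
146.0 [ 0.495  -0.2053] jog -0.44 1.32
140.0 [ 0.5008 -0.1927] jog -0.58 1.27
134.0 [ 0.5078 -0.1806] jog -0.71 1.2
128.0 [ 0.5161 -0.1694] jog -0.83 1.12
122.0 [ 0.5255 -0.1591] jog -0.94 1.03
116.0 [ 0.5359 -0.1499] jog -1.04 0.93
110.0 [ 0.5473 -0.1418] jog -1.13 0.81
104.0 [ 0.5594 -0.1349] jog -1.21 0.69
98.0 [ 0.5722 -0.1293] jog -1.28 0.56
92.0 [ 0.5855 -0.1251] jog -1.33 0.42
88.0 [ 0.5946 -0.1231] jog -0.91 0.2
```

Emit:
{"fn": "jog_arm", "kwargs": {
  "rows": [
    [[-0.9, 1.3, 0], 0, 0],
    [[-0.8, 1.3, 0], 0, 0],
    [[-0.44, 1.32, 0], 0, 0],
    [[-0.58, 1.27, 0], 0, 0],
    [[-0.71, 1.2, 0], 0, 0],
    [[-0.83, 1.12, 0], 0, 0],
    [[-0.94, 1.03, 0], 0, 0],
    [[-1.04, 0.93, 0], 0, 0],
    [[-1.13, 0.81, 0], 0, 0],
    [[-1.21, 0.69, 0], 0, 0],
    [[-0.64, 0.28, 0], 0, 0],
    [[-0.64, 0.28, 0], 0, 0],
    [[0, 0, 0], 0, 0]
  ]
}}

```text
time: 3.9
tcp_pos: [0.5757, -0.1313, 0.2885]
tcp_rot: [-0.001, 1.0, -0.001, 0.001]
force: [-2.4, -3.0, -1.5]
opening: 0.0001
finger_force: 1.3
```

```bash
python3 - <<'E'
from h import *
t=grab('top','t1.png')[:,:,::-1].copy();s=robot.get_state();print(s['tcp_pos'],s['force'])
m=cv2.inRange(cv2.cvtColor(t,cv2.COLOR_BGR2HSV),(22,120,60),(35,255,255));m[:110]=0;m[240:]=0;m[:,:250]=0
ys,xs=np.nonzero(m);p=np.c_[xs,ys].astype(np.float32);l=cv2.fitLine(p,2,0,.01,.01).ravel()
a=onz('top',l[2]-20*l[0],l[3]-20*l[1],.314);b=onz('top',l[2]+20*l[0],l[3]+20*l[1],.314);d=b-a
print(xs.min(),xs.max(),ys.min(),ys.max(),np.degrees(np.arctan2(d[1],d[0]))%180)
E
```

```text
[ 0.5755852  -0.13119243  0.28853808] [-2.26521517 -1.90819088 -0.22086006]
302 325 151 163 120.66591352158991
```

Emit:
{"fn": "jog_arm", "kwargs": {
  "rows": [
    [[-0.6, 0.2, 0], 0, 0],
    [[-0.6, 0.2, 0], 0, 0],
    [[-0.4, 0.1, 0], 0, 0],
    [[-0.4, 0.1, 0], 0, 0],
    [[0, 0, 0], 0, 0]
  ]
}}

```text
time: 4.45
tcp_pos: [0.5948, -0.1256, 0.288]
tcp_rot: [-0.0, 1.0, -0.001, 0.001]
force: [-3.7, -2.1, -0.3]
opening: -0.0002
finger_force: 1.8
```

Emit:
{"fn": "jog_arm", "kwargs": {
  "rows": [
    [[-0.3, 0, 0], 0, 0],
    [[-0.3, 0, 0], 0, 0],
    [[0, 0, 0], 0, 0]
  ]
}}

```text
time: 4.75
tcp_pos: [0.5949, -0.1256, 0.2881]
tcp_rot: [0.0, 1.0, -0.001, -0.005]
force: [-26.7, -2.9, 6.0]
opening: 0.0004
finger_force: 13.2
```

Emit:
{"fn": "jog_arm", "kwargs": {
  "rows": [
    [[2.0, 0, 0], 0, 0],
    [[4.0, 0, 0], 0, 0],
    [[0, 0, -4.5], 0, 0],
    [[0, 0, -4.5], 0, 0],
    [[0.9, 4.2, 0], 0, 1],
    [[0.9, 4.2, 0], 0, 1],
    [[0.9, 4.2, 0], 0, 1],
    [[0.9, 4.2, 0], 0, 1],
    [[0.9, 4.2, 0], 0, 1],
    [[0.9, 4.2, 0], 0, 1],
    [[0.9, 4.2, 0], 0, 1],
    [[0.9, 4.2, 0], 0, 1],
    [[0.6, 4.5, 0], 0, 1],
    [[0, 0, 0], -0.1, 1],
    [[0, 0, 0], -0.1, 1],
    [[0, 0, 0], -0.09, 1],
    [[0, 0, 0], 0, 1]
  ]
}}

```text
time: 6.45
tcp_pos: [0.4623, 0.2565, 0.378]
tcp_rot: [-0.145, 0.989, 0.001, 0.001]
force: [-0.2, 0.4, -0.2]
opening: 0.0854
finger_force: 0.0
```

```bash
python3 - <<'E'
from h import *
t=grab('top','t2.png')[:,:,::-1].copy();S=grab('scene','s2.png')[:,:,::-1];s=robot.get_state();print(s['tcp_pos'],s['joints'])
m=cv2.inRange(cv2.cvtColor(t,cv2.COLOR_BGR2HSV),(22,120,60),(35,255,255));m[:110]=0;m[240:]=0;m[:,:250]=0
c=max(cv2.findContours(m,0,2)[0],key=cv2.contourArea);b=cv2.boxPoints(cv2.minAreaRect(c))
w=np.array([onz('top',*p,.314)[:2] for p in b]);print(b.round(1).tolist(),w.round(4).tolist())
cv2.imwrite('pics/c2.png',np.hstack([cv2.resize(t[120:220,290:400],(440,400),interpolation=3),cv2.resize(S[170:270,140:230],(360,400),interpolation=3)]))
E
```

```text
[0.46239642 0.25588919 0.37752382] [5.05189547e-01 1.81869356e-01 3.52240391e-01 1.73871772e+00
 4.62551960e-04 2.16294033e-01]
[[300.0, 152.0], [300.0, 140.0], [386.0, 140.0], [386.0, 152.0]] [[0.6089, -0.0495], [0.6398, -0.0507], [0.6356, -0.2661], [0.6048, -0.2638]]
```

View pics/c2.png

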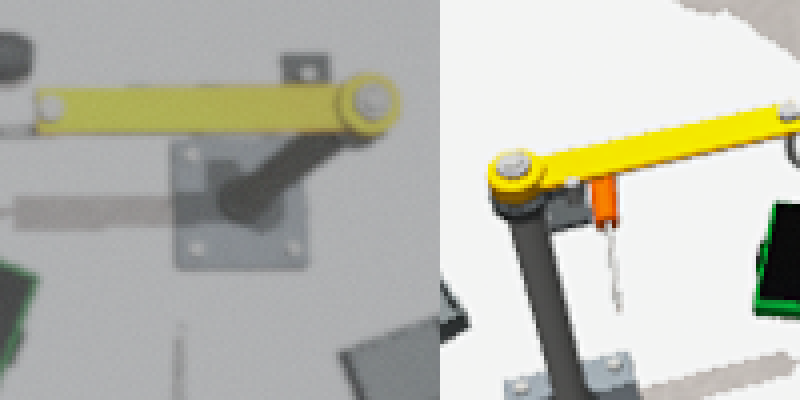

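The arm now lies along +y against its stop pin: its edges are parallel to the plate and its end is at top (300,146). Next I'll check clearances under the hook and the view of the open gripper over the drill.

```bash
python3 - <<'E'
from h import *
for n,u,v,z in(('old chuck tip',298,135,.027),('old rear',240,131,.027),('old chuck lower edge',290,142,.03),('packb',228,186,.08),('packa',210,136,.09),('case1',263,206,.02),('case2',277,181,.02),('case3',300,188,.02)):print(n,onz('top',u,v,z).round(3))
t=cv2.imread('pics/t0.png');S=cv2.imread('pics/s2.png')
cv2.imwrite('pics/c3.png',np.hstack([cv2.resize(t[90:165,225:305],(320,300),interpolation=3),cv2.resize(S[80:230,240:380],(420,450),interpolation=3)[:300]]))
E
```

```text
old chuck tip [ 0.738 -0.084  0.027]
old rear [0.756 0.108 0.027]
old chuck lower edge [ 0.714 -0.056  0.03 ]
packb [0.563 0.146 0.08 ]
packa [0.722 0.201 0.09 ]
case1 [0.505 0.037 0.02 ]
case2 [ 0.586 -0.01   0.02 ]
case3 [ 0.562 -0.085  0.02 ]
```

View pics/c3.png

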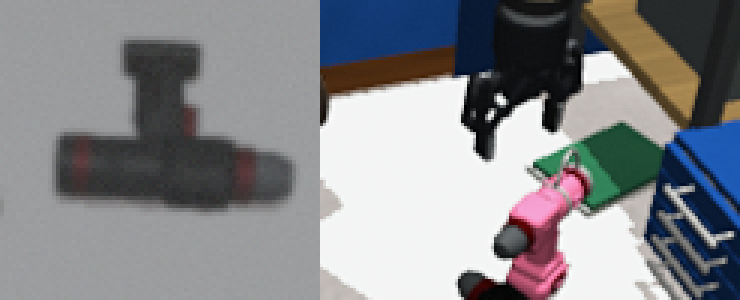

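Emit:
{"fn": "jog_arm", "kwargs": {
  "rows": [
    [[0, 0, 4.5], 0, 1],
    [[0, 0, 4.5], 0, 1],
    [[0, 0, 4.5], 0, 1],
    [[0, 0, 4.5], 0, 1],
    [[0, 0, 3.5], 0, 1],
    [[0, 0, 1.5], 0, 1],
    [[0, 0, 1.2], 0, 1],
    [[0, 0, 0], 0, 1]
  ]
}}

```text
time: 7.35
tcp_pos: [0.462, 0.2549, 0.1334]
tcp_rot: [-0.144, 0.99, -0.0, -0.001]
force: [-0.9, -0.7, 0.4]
opening: 0.0857
finger_force: 0.0
```

```bash
python3 - <<'E'
from h import *
S=grab('scene','s3.png')[:,:,::-1];T=grab('top')[:,:,::-1]
cv2.imwrite('pics/c4.png',np.hstack([cv2.resize(S[120:240,250:350],(500,600),interpolation=3),np.clip(1.5*cv2.resize(T[165:255,160:205],(300,600),interpolation=3),0,255).astype(np.uint8)]))
E
```

```text
(no output)
```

View pics/c4.png

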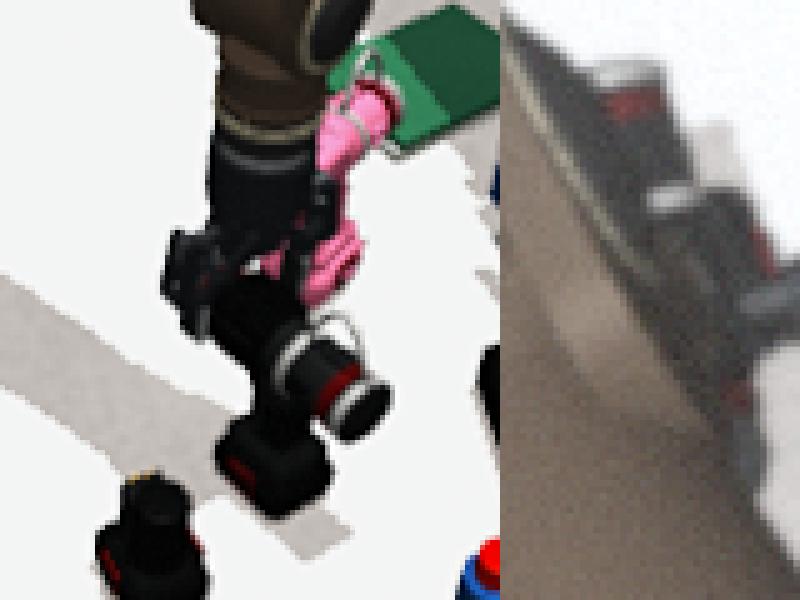

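The fingers straddle the gearbox just behind the red ring, and the bail at about scene (318,185) is clear of the gripper. Closing.

Emit:
{"fn": "jog_arm", "kwargs": {
  "rows": [
    [[0, 0, 0], 0, 0.7],
    [[0, 0, 0], 0, 0.65],
    [[0, 0, 0], 0, 0.5],
    [[0, 0, 0], 0, 0.3],
    [[0, 0, 0], 0, 0.3],
    [[0, 0, 0], 0, 0.3],
    [[0, 0, -0.3], 0, 0.3],
    [[0, 0, -0.7], 0, 0.3],
    [[0, 0, -1.0], 0, 0.3],
    [[0, 0, 0], 0, 0.3]
  ],
  "grip_force": 120
}}

```text
time: 8.45
tcp_pos: [0.463, 0.2553, 0.1556]
tcp_rot: [-0.145, 0.99, 0.0, 0.001]
force: [0.7, 0.9, -7.0]
opening: 0.0505
finger_force: 125.2
```

```bash
python3 - <<'E'
from h import *
s=robot.get_state();print(s['ft_torque'],s['force'],s['opening'],s['tcp_pos'],R.from_quat(s['tcp_rot']).as_euler('xyz'))
E
```

```text
[-0.02981597  0.16753237 -0.04717562] [ 0.72876861  0.88183166 -6.98036334] 0.05048333872477894 [0.46300365 0.25525048 0.15562812] [ 3.14136913e+00  1.47939796e-03 -2.85157410e+00]
```

Emit:
{"fn": "jog_arm", "kwargs": {
  "rows": [
    [[0, 0, -1.5], 0, 0.3],
    [[0, 0, -2.5], 0, 0.3],
    [[0, 0, -3], 0, 0.3],
    [[0, 0, -3], 0, 0.3],
    [[0, 0, -2], 0, 0.3],
    [[0, 0, -1], 0.06, 0.3],
    [[0, 0, 0], 0.1, 0.3],
    [[0, 0, 0], 0.1, 0.3],
    [[0, 0, 0], 0.05, 0.3],
    [[-0.4, -1.2, 0], 0, 0.3],
    [[-0.8, -2.3, 0], 0, 0.3],
    [[-1.0, -3.1, 0], 0, 0.3],
    [[-1.0, -3.1, 0], 0, 0.3],
    [[-1.0, -3.1, 0], 0, 0.3],
    [[-1.0, -3.1, 0], 0, 0.3],
    [[-0.9, -2.8, 0], 0, 0.3],
    [[-0.7, -2.0, 0], 0, 0.3],
    [[-0.4, -1.0, 0], 0, 0.3],
    [[0, 0, 0], 0, 0.3],
    [[0, 0, 0], 0, 0.3]
  ]
}}

```text
time: 10.45
tcp_pos: [0.5299, 0.0368, 0.2842]
tcp_rot: [0.01, 1.0, 0.0, -0.0]
force: [0.9, -1.4, -6.4]
opening: 0.0502
finger_force: 126.4
```

```bash
python3 - <<'E'
from h import *
S=grab('scene','s4.png')[:,:,::-1];T=grab('top')[:,:,::-1]
s=robot.get_state();p=s['tcp_pos'];print(p,s['force'],R.from_quat(s['tcp_rot']).as_euler('xyz'))
h=np.radians(178.9);u=np.array([np.cos(h),np.sin(h),0]);o=p-.048*u;o[2]=p[2]-.133
for n,x,z in(('bail outer',-45,218),('rear',-82,145),('tip',115,145),('foot',-41,0)):q=o+x/1000*u+[0,0,z/1000];print(n,q.round(3),proj('scene',q).round(1),proj('top',q).round(1))
print('seat',proj('scene',[.6245,-.04,.262]),proj('top',[.6245,-.04,.262]))
cv2.imwrite('pics/c5.png',np.hstack([cv2.resize(S[120:270,165:290],(500,600),interpolation=3),np.clip(1.5*cv2.resize(T[120:220,255:305],(300,600),interpolation=3),0,255).astype(np.uint8)]))
E
```

```text
[0.52986625 0.03744471 0.28429771] [-0.59131747  0.33072386 -6.87913143] [ 3.14124598e+00 -1.96599902e-04  3.12304165e+00]
bail outer [0.623 0.036 0.369] [256.6 177.7] [266.5 141.1]
rear [0.66  0.035 0.296] [260. 204.] [265.4 134.9]
tip [0.463 0.039 0.296] [241.8 162.2] [265.8 211.7]
foot [0.619 0.036 0.151] [255.3 225.4] [263.8 162.8]
seat [232.63212761 209.09143503] [293.68315963 151.13001971]
```

View pics/c5.png

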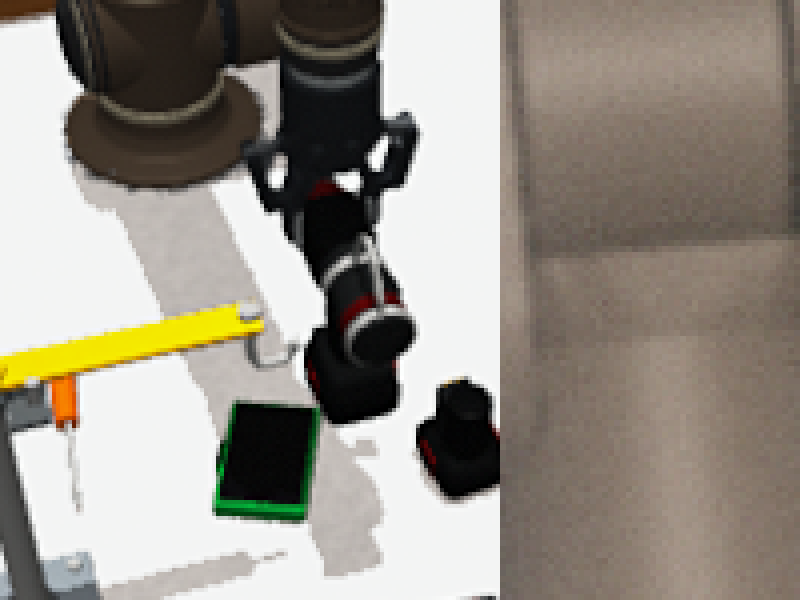

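The bail peak is at scene (257.5,178.8) and the housing rear at (260.7,203.8). Both are within 1 px of the predictions, so the drill has not slipped in the grip. The hook seat at (233,209.5) also agrees. Lowering to threading height and going in.

Emit:
{"fn": "jog_arm", "kwargs": {
  "rows": [
    [[-0.1, 0, 1.5], 0, 0.3],
    [[0, 0, 2.5], 0, 0.3],
    [[0, 0, 2.2], 0, 0.3],
    [[0, 0, 1.4], 0, 0.3],
    [[0, -0.6, 0], 0, 0.3],
    [[-0.1, -1.2, 0], 0, 0.3],
    [[0, -1.2, 0], 0, 0.3],
    [[0, -1, 0], 0, 0.3],
    [[0, 0, 0], 0, 0.3]
  ]
}}

```text
time: 11.45
tcp_pos: [0.5317, -0.0051, 0.2091]
tcp_rot: [0.011, 1.0, -0.0, 0.001]
force: [-0.6, 0.9, -6.2]
opening: 0.0503
finger_force: 126.6
```

```bash
python3 - <<'E'
from h import *
S=grab('scene','s5.png')[:,:,::-1];p=robot.get_state()['tcp_pos'];print(p)
h=np.radians(178.9);u=np.array([np.cos(h),np.sin(h),0]);o=p-.048*u;o[2]=p[2]-.133
for n,x,z in(('bail',-45,212),('rear',-82,145)):q=o+x/1000*u+[0,0,z/1000];print(n,q.round(4),proj('scene',q).round(1))
print('tip',proj('scene',[.6245,-.024,.278]))
cv2.imwrite('pics/c6.png',cv2.resize(S[175:240,205:285],(640,520),interpolation=3))
E
```

```text
[ 0.53158731 -0.00442555  0.20894275]
bail [ 0.6246 -0.0062  0.2879] [243.2 200.8]
rear [ 0.6616 -0.0069  0.2209] [246.8 224.2]
tip [237.58206453 204.3161104 ]
```

View pics/c6.png

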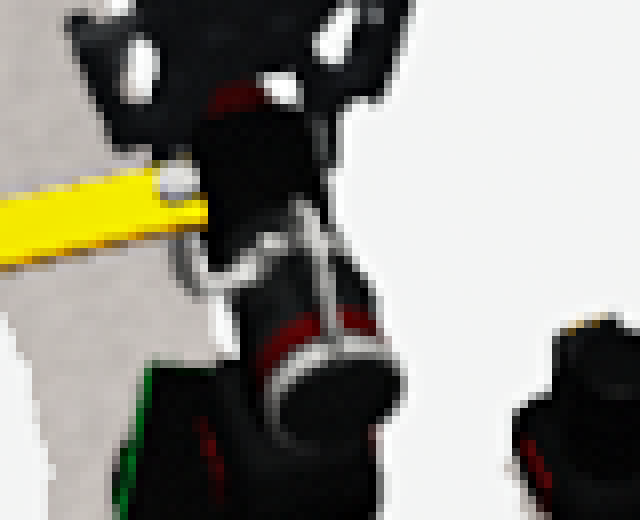

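The bail peak at scene (242.5,200.6) sits just above and outside the hook tip at (239,205), with the hook wire between the peak and the housing, so it is aligned. Going inward now.

Emit:
{"fn": "jog_arm", "kwargs": {
  "rows": [
    [[0, -0.6, 0], 0, 0.3],
    [[-0.05, -0.8, 0], 0, 0.3],
    [[0, -0.8, 0], 0, 0.3],
    [[0, -0.7, 0], 0, 0.3],
    [[0, -0.5, 0], 0, 0.3],
    [[0, 0, 0], 0, 0.3]
  ]
}}

```text
time: 12.1
tcp_pos: [0.5311, -0.0381, 0.2083]
tcp_rot: [0.01, 1.0, -0.0, -0.0]
force: [0.3, 0.2, -7.0]
opening: 0.0507
finger_force: 126.9
```

Emit:
{"fn": "jog_arm", "kwargs": {
  "rows": [
    [[0, 0, 0.8], 0, 0.3],
    [[0, 0, 0.8], 0, 0.3],
    [[0, 0, 0.3], 0, 0.3],
    [[0, 0, 0], 0, 0.3]
  ]
}}

```text
time: 12.5
tcp_pos: [0.5304, -0.0371, 0.1887]
tcp_rot: [0.01, 1.0, 0.0, -0.001]
force: [-2.3, -0.3, -5.7]
opening: 0.0508
finger_force: 127.1
```

Emit:
{"fn": "jog_arm", "kwargs": {
  "rows": [
    [[0, 0, 0.2], 0, 0.3],
    [[0, 0, 0.2], 0, 0.3],
    [[0, 0, 0], 0, 0.3]
  ]
}}

```text
time: 12.8
tcp_pos: [0.5317, -0.0372, 0.1868]
tcp_rot: [0.01, 1.0, 0.0, 0.001]
force: [-5.4, -0.3, 4.0]
opening: 0.0504
finger_force: 128.3
```

Emit:
{"fn": "jog_arm", "kwargs": {
  "rows": [
    [[0.2, 0, 0], 0, 0.3],
    [[0.2, 0, 0], 0, 0.3],
    [[0, 0, 0], 0, 0.3]
  ]
}}

```text
time: 13.1
tcp_pos: [0.5278, -0.0373, 0.1858]
tcp_rot: [0.01, 1.0, -0.0, 0.001]
force: [0.9, -0.2, 1.5]
opening: 0.0507
finger_force: 127.7
```

Emit:
{"fn": "jog_arm", "kwargs": {
  "rows": [
    [[0, 0, 0], 0, 0.3],
    [[0, 0, 0], 0, 0.3],
    [[-0.15, 0, 0.23], 0, 0.3],
    [[-0.15, 0, 0.23], 0, 0.3],
    [[-0.15, 0, 0.23], 0, 0.3],
    [[-0.2, 0, 0.23], 0, 0.3],
    [[0, 0, 0], 0, 0.3]
  ],
  "grip_force": 40
}}

```text
time: 13.8
tcp_pos: [0.5337, -0.0374, 0.176]
tcp_rot: [0.01, 1.0, -0.0, -0.0]
force: [-0.5, 0.9, 5.4]
opening: 0.0505
finger_force: 127.8
```

Emit:
{"fn": "jog_arm", "kwargs": {
  "rows": [
    [[0, 0, 0], 0, 0.4],
    [[0, 0, 0], 0, 0.4],
    [[0, 0, 0], 0, 0.4]
  ],
  "grip_force": 40
}}

```text
time: 14.1
tcp_pos: [0.5336, -0.0374, 0.1761]
tcp_rot: [0.01, 1.0, 0.0, 0.0]
force: [-0.9, 0.3, 4.6]
opening: 0.0504
finger_force: 127.8
```

Emit:
{"fn": "jog_arm", "kwargs": {
  "rows": [
    [[-0.17, 0, 0.22], 0, 0.4],
    [[-0.17, 0, 0.22], 0, 0.4],
    [[-0.17, 0, 0.21], 0, 0.4],
    [[-0.17, 0, 0.21], 0, 0.4],
    [[0, 0, 0], 0, 0.4]
  ]
}}

```text
time: 14.6
tcp_pos: [0.5404, -0.0376, 0.167]
tcp_rot: [0.01, 1.0, -0.0, -0.0]
force: [-0.9, 0.4, 3.1]
opening: 0.0503
finger_force: 129.0
```

```bash
python3 - <<'E'
from h import *
S=grab('scene','s6.png')[:,:,::-1];s=robot.get_state();print(s['tcp_pos'],s['force'],s['ft_torque'])
B=np.array([.6235,-.04,.262])
for f in(0,.1,.2,.3):
    c,q=np.cos(f),np.sin(f)
    g=lambda x,z:B+[-((x+.045)*c+(z-.212)*q),0,(z-.212)*c-(x+.045)*q]
    print(f,proj('scene',g(-.082,.145)).round(1),proj('scene',g(-.041,0)).round(1))
T=cv2.imread('pics/s5.png')
cv2.imwrite('pics/c7.png',cv2.resize(S[165:265,185:285],(600,600),interpolation=3))
E
```

```text
[ 0.54036198 -0.03761427  0.16702818] [-1.01319062 -0.43765849  2.72409788] [-0.04889076 -0.28394761  0.03097112]
0 [236.5 231.9] [234.1 249.7]
0.1 [237.1 232.6] [235.8 254.4]
0.2 [237.6 233.1] [237.6 258.8]
0.3 [238.1 233.4] [239.3 262.9]
```

View pics/c7.png

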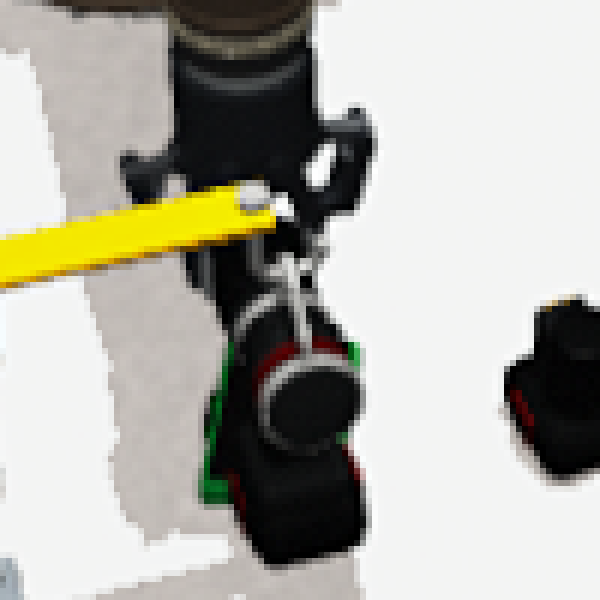

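The bail is seated on the hook at about scene (235,209). The foot's rear edge is at (236.7,258.7), so the tilt is about 0.2 rad, as planned. Continuing the arc.

Emit:
{"fn": "jog_arm", "kwargs": {
  "rows": [
    [[-0.19, 0, 0.2], 0, 0.4],
    [[-0.19, 0, 0.2], 0, 0.4],
    [[-0.19, 0, 0.19], 0, 0.4],
    [[-0.2, 0, 0.19], 0, 0.4],
    [[0, 0, 0], 0, 0.4]
  ]
}}

```text
time: 15.15
tcp_pos: [0.5476, -0.0377, 0.1594]
tcp_rot: [0.01, 1.0, -0.0, -0.001]
force: [-5.7, 0.9, 6.2]
opening: 0.0506
finger_force: 131.8
```

Emit:
{"fn": "jog_arm", "kwargs": {
  "rows": [
    [[-0.21, 0, 0.18], 0, 0.4],
    [[-0.21, 0, 0.18], 0, 0.4],
    [[-0.21, 0, 0.18], 0, 0.4],
    [[-0.21, 0, 0.17], 0, 0.4],
    [[0, 0, 0], 0, 0.4]
  ]
}}

```text
time: 15.65
tcp_pos: [0.5557, -0.0379, 0.1521]
tcp_rot: [0.01, 1.0, 0.0, -0.001]
force: [-6.4, -0.5, 5.0]
opening: 0.0509
finger_force: 134.7
```

```bash
python3 - <<'E'
from h import *
S=grab('scene','s7.png');s=robot.get_state();print(s['tcp_pos'],s['force'],s['ft_torque'])
B=np.array([.6235,-.04,.262])
for f in(.3,.35,.4,.434,.5):
    c,q=np.cos(f),np.sin(f)
    g=lambda x,z:B+[-((x+.045)*c+(z-.212)*q),0,(z-.212)*c-(x+.045)*q]
    print(f,proj('scene',g(-.082,.145)).round(1),proj('scene',g(-.041,0)).round(1))
print(S[250:278,236].max(1), S[250:278,240].max(1))
E
```

```text
[ 0.55564777 -0.03783557  0.1521123 ] [-4.8995623   0.01375207  4.34231874] [-0.00969789  0.29291033 -0.02127183]
0.3 [238.1 233.4] [239.3 262.9]
0.35 [238.3 233.5] [240.2 264.8]
0.4 [238.5 233.5] [241.  266.6]
0.434 [238.6 233.4] [241.6 267.7]
0.5 [238.9 233.3] [242.7 269.8]
[ 18  26  25  15  15   9  13  17  17  16  15   8   6   8   6   0  52 147
 190 188 193 195 192 191 191 192 189 185] [ 25  25  16  14  10  11  16  17  19  15   9   8   8   5   0  52 152 197
 193 194 197 195 194 193 195 191 188 232]
```

Emit:
{"fn": "jog_arm", "kwargs": {
  "rows": [
    [[-0.15, 0, 0.11], 0, 0.4],
    [[-0.15, 0, 0.11], 0, 0.4],
    [[0, 0, 0], 0, 0.4],
    [[0, 0, 0], 0, 0.4]
  ]
}}

```text
time: 16.1
tcp_pos: [0.5586, -0.0379, 0.1498]
tcp_rot: [0.01, 1.0, -0.0, -0.001]
force: [-5.5, -0.0, 4.0]
opening: 0.0504
finger_force: 135.2
```

```bash
cat > foot.py <<'E'
from h import *
def foot(f=None):
    S=robot.get_image('scene').max(2).astype(float)
    if f: cv2.imwrite('pics/'+f,S)
    out=[]
    for c in range(235,245):
        col=S[255:280,c];i=np.argmax(col>90);out.append(255+i-1+(90-col[i-1])/(col[i]-col[i-1]))
    return np.round(out,2)
E
python3 - <<'E'
from foot import *
s=robot.get_state();print(s['tcp_pos'],s['force'],s['ft_torque'],foot())
E
```

```text
[ 0.55855308 -0.03791633  0.14982088] [-5.52481122 -0.02238725  4.04337401] [-0.0090571   0.318163   -0.04347976] [267.67 267.55 267.42 267.09 266.64 266.52 266.37 266.06 265.63 265.51]
```

Emit:
{"fn": "jog_arm", "kwargs": {
  "rows": [
    [[0.05, 0, -0.04], 0, 0.4],
    [[0.05, 0, -0.04], 0, 0.4],
    [[0, 0, 0], 0, 0.4],
    [[0, 0, 0], 0, 0.4]
  ]
}}

```text
time: 16.55
tcp_pos: [0.558, -0.0379, 0.1504]
tcp_rot: [0.01, 1.0, 0.0, -0.001]
force: [-2.1, -0.3, -2.3]
opening: 0.0505
finger_force: 134.8
```

```bash
python3 - <<'E'
from foot import *
s=robot.get_state();print(s['tcp_pos'],s['force'],s['ft_torque'],foot())
E
```

```text
[ 0.55799423 -0.03787913  0.15035701] [-2.1333226  -0.29641409 -2.32796393] [-0.024786    0.43659358 -0.03994609] [267.55 267.42 267.11 266.66 266.53 266.37 266.07 265.65 265.52 265.36]
```

Emit:
{"fn": "jog_arm", "kwargs": {
  "rows": [
    [[0.03, 0, 0.03], 0, 0.4],
    [[0, 0, 0], 0, 0.4],
    [[0, 0, 0], 0, 0.55],
    [[0, 0, 0], 0, 0.57],
    [[0, 0, 0], 0, 0.58],
    [[0, 0, 0], 0, 0.58]
  ]
}}

```text
time: 17.2
tcp_pos: [0.5579, -0.0379, 0.1505]
tcp_rot: [0.01, 1.0, 0.0, -0.0]
force: [-3.3, -1.1, -5.2]
opening: 0.0506
finger_force: 134.5
```

```bash
python3 - <<'E'
from foot import *
s=robot.get_state();print(s['tcp_pos'],s['force'],s['ft_torque'],foot(),s['opening'],s['finger_force'])
E
```

```text
[ 0.55793278 -0.03787904  0.15053436] [-3.32893142 -1.14237928 -5.22273261] [-0.05443918  0.69395018 -0.01225083] [267.55 267.3  266.88 266.66 266.54 266.25 265.83 265.65 265.52 265.22] 0.050584511508572697 134.54070568084717
```

Emit:
{"fn": "jog_arm", "kwargs": {
  "rows": [
    [[-0.05, 0, 0.04], 0, 0.58],
    [[0, 0, 0], 0, 0.58],
    [[0, 0, 0], 0, 0.58]
  ]
}}

```text
time: 17.55
tcp_pos: [0.5582, -0.0379, 0.1504]
tcp_rot: [0.01, 1.0, 0.0, -0.001]
force: [-5.9, -0.9, -3.8]
opening: 0.0508
finger_force: 134.5
```

Emit:
{"fn": "jog_arm", "kwargs": {
  "rows": [
    [[0.02, 0, 0.07], 0, 0.58],
    [[0, 0, 0], 0, 0.58],
    [[0, 0, 0], 0, 0.58]
  ]
}}

```text
time: 17.85
tcp_pos: [0.5584, -0.0379, 0.1501]
tcp_rot: [0.01, 1.0, -0.0, 0.0]
force: [-4.8, 0.6, -3.5]
opening: 0.0506
finger_force: 134.4
```

Emit:
{"fn": "jog_arm", "kwargs": {
  "rows": [
    [[0, 0, 0], 0, 0.585],
    [[0, 0, 0], 0, 0.59],
    [[0, 0, 0], 0, 0.593],
    [[0, 0, 0], 0, 0.596],
    [[0, 0, 0], 0, 0.596]
  ],
  "grip_force": 20
}}

```text
time: 18.35
tcp_pos: [0.5584, -0.0379, 0.15]
tcp_rot: [0.01, 1.0, -0.0, -0.0]
force: [-4.2, 0.5, -2.8]
opening: 0.0513
finger_force: 76.5
```

```bash
python3 - <<'E'
from foot import *
s=robot.get_state();print(s['tcp_pos'],s['force'],s['ft_torque'],foot(),s['opening'],s['finger_force'])
E
```

```text
[ 0.55836826 -0.03787993  0.15002646] [-4.15604638  0.50468693 -2.83405589] [-0.10537361  0.72320708 -0.0501101 ] [267.61 267.4  267.3  266.85 266.58 266.36 266.26 265.83 265.57 265.35] 0.0512544658049639 76.52762174606323
```

Emit:
{"fn": "jog_arm", "kwargs": {
  "rows": [
    [[0, 0, 0], 0, 0.598],
    [[0, 0, 0], 0, 0.6],
    [[0, 0, 0], 0, 0.6]
  ]
}}

```text
time: 18.7
tcp_pos: [0.5585, -0.0379, 0.1498]
tcp_rot: [0.01, 1.0, -0.0, -0.0]
force: [-4.5, -0.1, -4.4]
opening: 0.0514
finger_force: 52.8
```

Emit:
{"fn": "jog_arm", "kwargs": {
  "rows": [
    [[0, 0, 0], 0, 0.602],
    [[0, 0, 0], 0, 0.602],
    [[0, 0, 0], 0, 0.602]
  ]
}}

```text
time: 19.0
tcp_pos: [0.5585, -0.0379, 0.1498]
tcp_rot: [0.01, 1.0, -0.0, -0.0]
force: [-5.0, -0.2, -4.7]
opening: 0.0515
finger_force: 40.9
```

```bash
python3 - <<'E'
from foot import *
s=robot.get_state();print(s['tcp_pos'],s['force'],s['ft_torque'],foot(),s['opening'],s['finger_force'])
E
```

```text
[ 0.55851844 -0.03791751  0.14977264] [-4.99082639 -0.22808199 -4.6569717 ] [-0.0871152   0.75408037 -0.02701504] [267.67 267.57 267.3  266.85 266.65 266.52 266.25 265.83 265.64 265.52] 0.051531721739874296 40.93047559261322
```

Emit:
{"fn": "jog_arm", "kwargs": {
  "rows": [
    [[0.03, 0, 0.05], 0, 0.602],
    [[0.03, 0, 0.05], 0, 0.602],
    [[0, 0, 0], 0, 0.602]
  ]
}}

```text
time: 19.35
tcp_pos: [0.5587, -0.0379, 0.1494]
tcp_rot: [0.01, 1.0, -0.0, 0.001]
force: [-1.6, -0.2, -0.5]
opening: 0.0517
finger_force: 41.2
```

```bash
python3 - <<'E'
from foot import *
s=robot.get_state();print(s['tcp_pos'],s['force'],s['ft_torque'],foot(),s['opening'],s['finger_force'])
E
```

```text
[ 0.55872945 -0.03793917  0.14944534] [-1.60121986 -0.22678845 -0.48539518] [-0.05864712  0.21646687 -0.06042533] [267.69 267.61 267.41 267.09 266.66 266.57 266.37 266.07 265.64 265.51] 0.05165767927004286 41.20861887931824
```

Emit:
{"fn": "jog_arm", "kwargs": {
  "rows": [
    [[0, 0, 0], 0, 0.604],
    [[0, 0, 0], 0, 0.606],
    [[0, 0, 0], 0, 0.608],
    [[0, 0, 0], 0, 0.608]
  ]
}}

```text
time: 19.8
tcp_pos: [0.5585, -0.0379, 0.1492]
tcp_rot: [0.01, 1.0, -0.0, 0.001]
force: [1.7, -0.3, 0.1]
opening: 0.0518
finger_force: 5.4
```

```bash
python3 - <<'E'
from foot import *
s=robot.get_state();print(s['tcp_pos'],s['force'],s['ft_torque'],foot(),s['opening'],s['finger_force'])
E
```

```text
[ 0.5585027  -0.03790929  0.14915431] [ 1.66137023 -0.33514319  0.13170637] [-0.07487349 -0.05473574 -0.02307508] [267.66 267.56 267.42 267.07 266.64 266.52 266.37 266.06 265.64 265.51] 0.05179359607155805 5.426857843995094
```

Emit:
{"fn": "jog_arm", "kwargs": {
  "rows": [
    [[0, 0, 0], 0, 0.611],
    [[0, 0, 0], 0, 0.614],
    [[0, 0, 0], 0, 0.62],
    [[0, 0, 0], 0, 0.63],
    [[0, 0, 0], 0, 0.65],
    [[0, 0, 0], 0, 0.7],
    [[0, 0, 0], 0, 0.8],
    [[0, 0, 0], 0, 0.95],
    [[0, 0, 0], 0, 1]
  ]
}}

```text
time: 20.75
tcp_pos: [0.558, -0.0379, 0.1488]
tcp_rot: [0.01, 1.0, 0.0, 0.0]
force: [0.7, -0.3, -0.0]
opening: 0.0855
finger_force: 0.0
```

```bash
python3 - <<'E'
from foot import *
s=robot.get_state();print(s['tcp_pos'],s['force'],foot(),foot(),s['opening'],s['finger_force'])
E
```

```text
[ 0.55795351 -0.03789837  0.14881287] [ 0.69428776 -0.26145127 -0.04736779] [267.41 267.12 266.68 266.54 266.39 266.07 265.65 265.53 265.24 264.8 ] [267.3  266.87 266.61 266.39 266.26 265.83 265.58 265.37 265.25 264.8 ] 0.08545910718233059 0.0
```

Emit:
{"fn": "jog_arm", "kwargs": {
  "rows": [
    [[0, 0, 0], 0, 1],
    [[0, 0, 0], 0, 1],
    [[0, 0, 0], 0, 1],
    [[0.2, 0, -0.8], 0, 1],
    [[0.4, 0, -1.5], 0, 1],
    [[0.6, 0, -2.5], 0, 1],
    [[1, 0, -3], 0, 1],
    [[1, 0, -3.5], 0, 1],
    [[2, 0, -4], 0, 1],
    [[3, 0, -3], 0, 1],
    [[4, 0, 0], 0, 1],
    [[4, 0, 0], 0, 1],
    [[0, 0, 0], 0, 1],
    [[0, 0, 0], 0, 1],
    [[0, 0, 0], 0, 1],
    [[0, 0, 0], 0, 1]
  ]
}}

```text
time: 22.45
tcp_pos: [0.3968, -0.0347, 0.3315]
tcp_rot: [0.01, 1.0, 0.0, -0.0]
force: [0.5, 0.1, -0.3]
opening: 0.0857
finger_force: 0.0
```

```bash
python3 - <<'E'
from foot import *
s=robot.get_state();print(s['tcp_pos'],s['force'])
for i in range(8):
    print(foot()[[0,4,8]])
S=grab('scene','s9.png')[:,:,::-1];T=grab('top','t9.png')[:,:,::-1]
m=cv2.inRange(cv2.cvtColor(T,cv2.COLOR_BGR2HSV),(22,120,60),(35,255,255));m[:110]=0;m[240:]=0;m[:,:290]=0
for f in('t2.png','t9.png'):
    t=cv2.imread('pics/'+f);m=cv2.inRange(cv2.cvtColor(t,cv2.COLOR_BGR2HSV),(22,120,60),(35,255,255))[110:240,305:375];ys,xs=np.nonzero(m);print(np.polyfit(xs,ys,1),len(xs))
cv2.imwrite('pics/c8.png',np.hstack([cv2.resize(S[165:290,185:285],(400,500),interpolation=3),cv2.resize(T[110:210,240:320],(400,500),interpolation=3)]))
E
```

```text
[ 0.39680319 -0.03470794  0.331475  ] [ 0.53389801  0.12954982 -0.32421091]
[266.87 265.85 264.83]
[266.87 265.85 264.82]
[266.87 265.84 264.83]
[266.88 265.85 264.83]
[266.87 265.85 264.82]
[266.87 265.84 264.83]
[266.87 265.85 264.83]
[266.87 265.84 264.83]
[-4.28871043e-03  3.71019837e+01] 644
[-1.07001475e-02  3.73708058e+01] 664
```

View pics/c8.png

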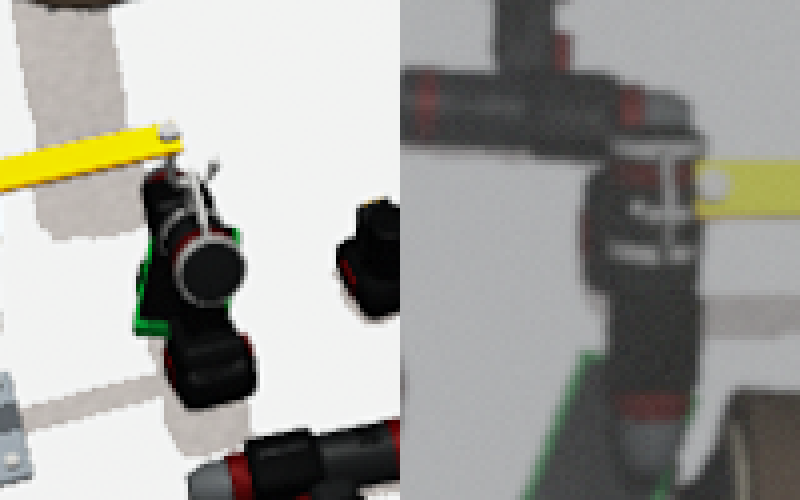

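The drill hangs still and nose-low, with its bail on the hook at about scene (232,209), and the foot edge is steady to 0.01 px. The arm heading still needs a sub-pixel comparison with the earlier picture taken at the stop.

```bash
python3 - <<'E'
import cv2,numpy as np
def edges(f,cols,r0,r1):
    t=cv2.imread('pics/'+f).astype(float);y=np.clip((t[:,:,1]+t[:,:,2])/2-t[:,:,0],0,None);o=[]
    for c in cols:
        w=np.clip(y[r0:r1,c]-15,0,None);o.append((w*np.arange(r0,r1)).sum()/w.sum())
    return np.array(o)
for f in [('t2.png','t9.png',range(306,372,3),132,162)]:
    a,b=edges(f[0],*f[2:]),edges(f[1],*f[2:]);c=np.array(list(f[2]));print((b-a).round(2),np.polyfit(c,b-a,1))
for c in range(152,182,3):pass
a=[];b=[]
for c in range(168,182,2):a.append(edges('s2.png',[c],180,225)[0]);b.append(edges('s9.png',[c],180,225)[0])
print(np.array(b)-np.array(a))
E
```

```text
[-0.   -0.    0.06  0.02 -0.    0.02 -0.02 -0.03 -0.01 -0.01 -0.01  0.01
  0.04  0.02  0.03  0.04 -0.03 -0.02  0.01  0.02  0.04  0.05] [ 0.00033455 -0.10324225]
[-0.00497429 -0.0085929  -0.00104554 -0.01086817 -0.0064153  -0.02201077
 -0.00823912]
```

The arm has not moved off its stop. Handing in.

```bash
python3 -c "
from workcell import robot
print(robot.sign_off())"
```

```text
the job is handed in; nothing more can be done
None
```

The job is handed in: the yellow arm is at its stop and the drill hangs still and nose-low by its bail on the hook, after about 23 s of the allowed 72 s; I touched nothing else on the bench.

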